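Lay out the knob size samples

ROBOT

A 6-joint arm with a two-finger parallel gripper is mounted at the origin on the work surface. World frame = base frame: x ahead of the robot, y to its left, z up, the work surface at z = 0. Lengths are in m, angles in rad, forces in N, time in s.
With the tool pointing down it reaches from about 0.325 to 0.775 m from the base axis. Payload 5.5 kg.
Tool frame: the origin (TCP) lies on the centre line of the jaws, within the pads' length; the fingertips stand bot.finger_overhang ahead of it and the grasp point (between the pads) lies 11 mm behind it (bot.finger_overhang is the distance from the TCP to the fingertips, in m); z points along the fingers, y is the line along which they close (so a half turn about z gives the same grasp; the last joint's range is limited). The gripper opens to 85 mm and grips with 20 to 120 N. Pads are 22 mm wide; open, the fingers measure 114 mm over their backs; the gripper's body (76 mm by 85 mm) begins 54 mm behind the grasp point. The pads swing forward as they close: fully open they stand 13 mm farther back than shut.
Start: joints at [1.219, 0.091, 1.231, -0, 1.82, -0.057], TCP at [0.174, 0.574, 0.239] pointing down, gripper open.
Joint ranges: [-2.87, 2.87], [-0.86, 2.18], [0.17, 2.46], [-1.51, 4.65], [0.06, 2.69], [-2.65, 2.65]. Speed limits (rad/s): [2.57, 2.57, 3.01, 3.14, 3.14, 3.14].

INTERFACE

Orientations are given as a 3x3 rotation matrix whose columns are the frame's x, y, z axes.
In Python, from rig import bot gives the robot as it stands. The module is installed in compiled form; this text tells all that it offers.
- The arm moves only by the tool play_rows, never from a script. Its argument "targets" is a list of rows, each a list of 3 entries, a list of its own where there are three numbers: the shift along the tool's x, y, z in mm, then the turn, a rotation vector about the tool's x, y, z in rad, then the opening, from 0 (shut) to 1 (fully open). In form: [[[x, y, z], [wx, wy, wz], gripper], ...]. A call has 1 to 10 rows; each row is the pose to reach, as a shift and turn from the pose commanded when the call began, along the tool's axes at that moment; what a row does not reach only later rows make up. A row lasts 1/8 s, in which the tool goes at most 62.5 mm and 10.7 degrees, less where a joint would pass 70% of its speed; a pose out of reach is approached as far as the arm can. A call with a gripper value outside its range is refused whole. The fingers move at their own pace and stop on an object; the grip force is fixed at half the most. Time passes only in rows, so rows that repeat a pose let the fingers close. It gives the time, the measured TCP pose, the force, the opening and the grip force at its end, in the units of the state.
- bot.observe(): the state, without advancing time (a new reading comes with each control period).
- bot.camera(name): name is "side" or "top"; returns a dict with "image" (400x640x3 uint8, red, green, blue), "z_map" (400x640 float32, m along the optical axis (not along the pixel's ray), 0 where there is no reading), "camera_matrix" (3x3 intrinsics, pixels), "R" (3x3) and "t" (3): a world point X has camera coordinates R X + t. Camera axes: x right, y down, z forward; pixel columns grow to the right and rows downward; lengths in m; the calibration is good to about 2 mm. A picture is of the moment at which its call begins.
- bot.job_done(): hands the job in; it is judged then, once.
Trained networks look in the newest picture that a camera, given by its name, has taken for a name from the list of things; names that differ only in an ending like _2 or _b are one class to them, and where a whole thing is asked for, a point or a joint stands for the part that bears it (a point fixed in the world has none). Each returns a list of dicts, best first, with "p" (0 to 1); they miss things now and then, are a little off and sometimes report something else, mostly with a low value. They report only what shows in the picture. A call takes as long as a camera call. They do not tell look-alikes from the thing itself.
- bot.search_frame(camera, label): "point" ([column, row] in pixels, amid what is visible of it).
- bot.cut_out(camera, label): "pixels" (400x640 bool, what is visible of it) and "point" ([column, row] in pixels, amid what is visible of it).
- bot.mark_of(camera, label): "point" ([column, row] in pixels: a listed point, or the origin of a listed thing).
The state is a dict: "time": time; "joints": joint angles; "qd": joint speeds; "effort": joint torques, N m; "tcp_pos": TCP position; "tool_rot": TCP orientation; "force": force on the tool from outside, world axes, zero at the start; "moment": the same for the moment, N m; "width": finger opening in m; "gripper_force": force on a finger pad.
Only numpy, scipy, OpenCV 4.12 (cv2) and the standard library are available. Lean on these libraries where they do the work, as an engineer would, in place of code of your own. Each camera call takes 0.05 s, during which the arm holds its last target. There are 200 camera calls.

TASK

Set the four loose black knobs standing on the bench between the robot and the dark wooden sample board out as a size row on the white pads of that board (leave out those in the carton and the tray): the smallest on the pad next to the brass pin, then each bigger one on the next pad, the largest farthest from the pin. Stand each knob upright, dome up, in the middle of its pad, and let go.

Things in the scene. Friction and masses are not known exactly. Their poses are not given: they have to be found in the camera images.
- knob_q: the smallest of four loose black plastic mushroom knobs: domed round head 30 mm across, 36 mm tall overall, standing dome up on a flat round foot 21 mm across. The head's straight vertical band, the place to grip, lies 18 to 28 mm above the underside; dome above, thin neck below. Origin: centre of the foot's underside; z up along the axis; yaw is meaningless (round).
- knob_s: the second smallest of four loose black plastic mushroom knobs: domed round head 40 mm across, 44 mm tall overall, standing dome up on a flat round foot 28 mm across. The head's straight vertical band, the place to grip, lies 22 to 32 mm above the underside; dome above, thin neck below. Origin: centre of the foot's underside; z up along the axis; yaw is meaningless (round).
- knob_p: the second largest of four loose black plastic mushroom knobs: domed round head 50 mm across, 52 mm tall overall, standing dome up on a flat round foot 35 mm across. The head's straight vertical band, the place to grip, lies 26 to 36 mm above the underside; dome above, thin neck below. Origin: centre of the foot's underside; z up along the axis; yaw is meaningless (round).
- knob_r: the largest of four loose black plastic mushroom knobs: domed round head 60 mm across, 60 mm tall overall, standing dome up on a flat round foot 42 mm across. The head's straight vertical band, the place to grip, lies 30 to 40 mm above the underside; dome above, thin neck below. Origin: centre of the foot's underside; z up along the axis; yaw is meaningless (round).
- pad_a: one of four identical white plastic discs, 46 mm across, 3 mm thick, fixed 95 mm apart in a straight row along the middle of a fixed dark wooden board (90 x 470 mm, 20 mm thick). Which letter lies where in the row varies. Origin: centre of the pad's underside, on the board's top (20 mm above the table); the pad's top is 3 mm higher. y runs along the row, either way.
- pad_b: one of four identical white plastic discs, 46 mm across, 3 mm thick, fixed 95 mm apart in a straight row along the middle of a fixed dark wooden board (90 x 470 mm, 20 mm thick). Which letter lies where in the row varies. Origin: centre of the pad's underside, on the board's top (20 mm above the table); the pad's top is 3 mm higher. y runs along the row, either way.
- pad_c: one of four identical white plastic discs, 46 mm across, 3 mm thick, fixed 95 mm apart in a straight row along the middle of a fixed dark wooden board (90 x 470 mm, 20 mm thick). Which letter lies where in the row varies. Origin: centre of the pad's underside, on the board's top (20 mm above the table); the pad's top is 3 mm higher. y runs along the row, either way.
- pad_d: one of four identical white plastic discs, 46 mm across, 3 mm thick, fixed 95 mm apart in a straight row along the middle of a fixed dark wooden board (90 x 470 mm, 20 mm thick). Which letter lies where in the row varies. Origin: centre of the pad's underside, on the board's top (20 mm above the table); the pad's top is 3 mm higher. y runs along the row, either way.
- pin: fixed upright brass pin, 12 mm thick, 30 mm tall, on one end of the board, in line with the pads, 62.5 mm from the centre of the nearest; it marks the end for the smallest knob. The other end has a low pale wooden block (60 x 22 x 14 mm); the two may be swapped. Origin: centre of its underside, on the board's top.
Things that resemble listed ones, but are neither listed nor needed, are in the scene too. What is shaped like the knob_q but red is not meant. What is shaped like the knob_s but orange is not meant.

How it is judged:
By the outcome, as a careful person would: the job done as asked, in the order asked, and still so for the second after the job is handed in, with the robot touching nothing.
It also fails if it takes over 102 s, if anything falls off the work surface, if the arm or the gripper's body presses on something with over 40 N, if the wrist force passes 120 N, or if a joint passes its speed limit or range.

## Working session

There is one attempt and no reset: what is moved stays moved. The work goes in short steps, Python scripts to look and compute and a tool call to move; the robot and the scene stay as the last step left them, time stands still between calls to the robot, and variables do not carry over. Pictures are saved under pics/ and viewed, at most 14 in all, crops included, and the job is handed in when it is done.

Besides the shell and the picture viewer there is one more tool, called in YAML: its name, and indented under it one key for each argument. play_rows: Moves the arm, as the interface text tells. Its arguments: {"type":"object","properties":{"targets":{"type":"array"}},"required":["targets"]}

```bash
mkdir -p pics; cat > h.py <<'E'
import numpy as np, cv2
from rig import bot
def world(c,u,v,z=None):
    K,R,t=c["camera_matrix"],c["R"],np.array(c["t"])
    ray=np.linalg.inv(K)@np.array([u,v,1.0]); o=-R.T@t; d=R.T@ray
    s=(z-o[2])/d[2] if z is not None else c["z_map"][int(round(v)),int(round(u))]
    return o+s*d
E
python3 - <<'E'
from h import *
print(bot.finger_overhang, bot.observe())
for n in("top","side"):
    c=bot.camera(n); cv2.imwrite(f"pics/{n}0.png",c["image"][:,:,::-1]); np.savez(f"{n}0.npz",**c)
    print(n,c["camera_matrix"].tolist(),(-c["R"].T@np.array(c["t"])).round(3))
    for l in("knob_q","knob_s","knob_p","knob_r","pad_a","pin"):
        for r in bot.cut_out(n,l)[:8]:
            u,v=r["point"]; print(l,round(r["p"],2),np.round([u,v]),r["pixels"].sum(),world(c,u,v).round(3))
E
```

```text
0.008 {'time': 0.0, 'joints': array([ 1.21934093e+00,  9.18666466e-02,  1.23192583e+00,  2.21763026e-05,
        1.81981240e+00, -5.66631617e-02]), 'qd': array([ 0.00100687,  0.00087024, -0.00070806, -0.00087936, -0.00142893,
       -0.00035568]), 'effort': array([ 2.51935917e-04, -4.58738315e+01, -4.18015695e+01,  2.88226352e-05,
        1.18570201e-02,  3.02878823e-05]), 'tcp_pos': array([0.17420112, 0.57386038, 0.23812365]), 'tool_rot': array([[-9.56864059e-01,  2.90535133e-01, -7.12915168e-04],
       [ 2.90535977e-01,  9.56862218e-01, -1.88182074e-03],
       [ 1.35426548e-04, -2.00777414e-03, -9.99997975e-01]]), 'force': array([ 0.05314448, -0.70977965,  0.8633441 ]), 'moment': array([-0.03521162,  0.0095052 ,  0.00967543]), 'gripper_force': 0.0, 'width': 0.08552905735527555}
top [[394.7213559305235, 0.0, 315.6680315044044], [0.0, 394.7213559305235, 201.59498711135564], [0.0, 0.0, 1.0]] [0.376 0.015 0.912]
knob_q 0.84 [197. 256.] 293 [0.405 0.267 0.046]
knob_q 0.78 [159. 259.] 316 [0.399 0.35  0.046]
knob_q 0.73 [275. 234.] 367 [0.449 0.098 0.051]
knob_q 0.68 [473. 242.] 148 [ 
[... 2157 characters left out ...]
 -0.29   0.034]
knob_p 0.55 [301. 236.] 543 [ 0.453 -0.123  0.054]
knob_p 0.49 [307. 341.] 230 [ 0.424 -0.361  0.031]
knob_p 0.46 [260. 131.] 155 [0.394 0.341 0.03 ]
knob_r 0.79 [288. 182.] 296 [0.447 0.074 0.047]
knob_r 0.64 [267. 146.] 149 [0.41  0.259 0.034]
knob_r 0.62 [286. 310.] 200 [ 0.395 -0.29   0.034]
knob_r 0.55 [301. 236.] 543 [ 0.453 -0.123  0.054]
knob_r 0.49 [307. 341.] 230 [ 0.424 -0.361  0.031]
knob_r 0.46 [260. 131.] 155 [0.394 0.341 0.03 ]
pad_a 0.78 [375. 239.] 199 [ 0.626 -0.142  0.026]
pad_a 0.65 [364. 211.] 212 [ 0.624 -0.047  0.022]
pad_a 0.45 [342. 163.] 132 [0.613 0.149 0.02 ]
pad_a 0.43 [352. 186.] 170 [0.619 0.048 0.021]
pin 0.63 [332. 149.] 39 [0.603 0.226 0.016]
```

View pics/top0.png

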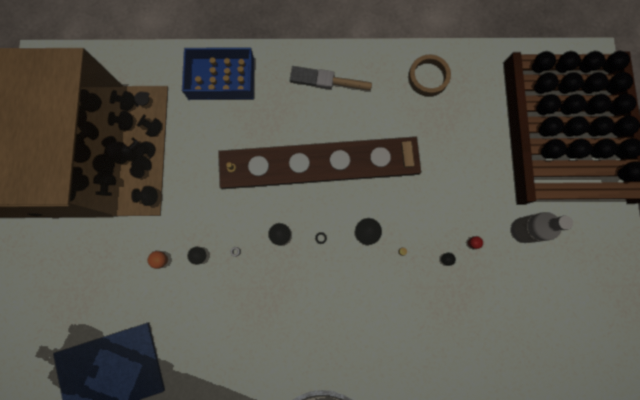

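View pics/side0.png

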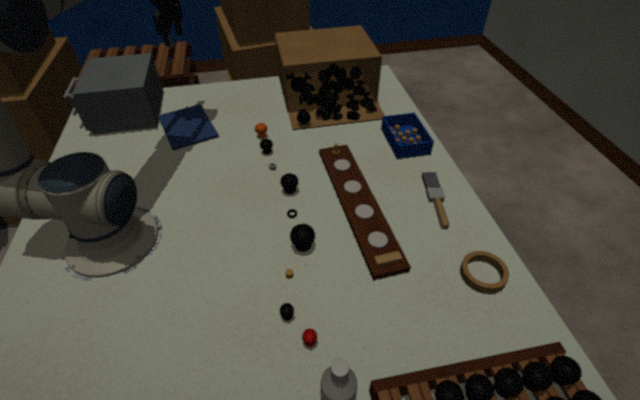

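The top view shows the pin at (230,167) on the board's left (+y) end, and the pale block at (408,153). The black knobs are s at (197,255), p at (280,233), r at (368,231) and q at (448,259). The orange (157,259) and red (475,242) ones are decoys. Next I'll refine the positions from both cameras using the knob silhouettes.

```bash
cat >> h.py <<'E'
from scipy.optimize import least_squares
DIM=dict(q=(.030,.036,.021,.018,.028),s=(.040,.044,.028,.022,.032),p=(.050,.052,.035,.026,.036),r=(.060,.060,.042,.030,.040))
def proj(c,P):
    q=P@c["R"].T+np.array(c["t"]); q=q@np.array(c["camera_matrix"]).T; return q[:,:2]/q[:,2:]
def model(k,x,y,z0):
    D,H,F,b0,b1=DIM[k]; a=np.linspace(0,2*np.pi,60)
    prof=[(D/2,b0),(D/2,b1)]+[(D/2*np.cos(t),b1+(H-b1)*np.sin(t)) for t in np.linspace(.2,1.5,6)]
    foot=[(F/2,0.),(F/2,.003)]
    f=lambda pr:np.concatenate([np.c_[x+r*np.cos(a),y+r*np.sin(a),0*a+z0+z] for r,z in pr])
    return f(prof),f(foot)
def extents(uv): # centre of head: image-x bbox, far edge
    return uv
def knob(c,k,guess,z0=0.0,thr=None):
    """dark silhouette centroid matched with model silhouette (8x upsampled crop)"""
    g=np.array(guess,float); u0=proj(c,np.array([[*g,z0+.02]]))[0].round().astype(int); w=20
    crop=c["image"][u0[1]-w:u0[1]+w+1,u0[0]-w:u0[0]+w+1].max(2); S=8
    big=cv2.resize(crop,None,fx=S,fy=S,interpolation=cv2.INTER_CUBIC)
    bg=np.median(crop); thr=thr or 0.42*bg
    n,lab,st,ce=cv2.connectedComponentsWithStats((big<thr).astype(np.uint8))
    i=1+np.argmax(st[1:,4]); m=ce[i]
    def mc(g):
        im=np.zeros_like(big)
        for P in model(k,*g,z0):
            uv=(proj(c,P)-u0+w+.5)*S-.5
            cv2.fillConvexPoly(im,cv2.convexHull(np.round(uv).astype(np.int32)),1)
        M=cv2.moments(im,True); return np.array([M["m10"]/M["m00"],M["m01"]/M["m00"]]),M["m00"]
    for _ in range(4):
        f,A=mc(g); J=np.c_[mc(g+[.01,0])[0]-f,mc(g+[0,.01])[0]-f]/.01
        g=g+np.linalg.solve(J,m-f)
    return g,st[i,4]/A,st[i,:4]/S,bg
def pads(c,guesses):
    out=[]
    for g in guesses:
        u0=proj(c,np.array([[*g,.023]]))[0].round().astype(int); w=14;S=8
        crop=c["image"][u0[1]-w:u0[1]+w+1,u0[0]-w:u0[0]+w+1].min(2)
        big=cv2.resize(crop,None,fx=S,fy=S,interpolation=cv2.INTER_CUBIC)
        _,b=cv2.threshold(big,0,1,cv2.THRESH_OTSU)
        n,lab,st,ce=cv2.connectedComponentsWithStats(b); i=lab[w*S,w*S]
        p=(ce[i]+.5)/S-.5+u0-w; out.append((world(c,*p,.0225)[:2],st[i,2:4]/S))
    return out
E
cat > m.py <<'E'
from h import *
G=dict(q=(.395,-.287),s=(.408,.265),p=(.449,.09),r=(.453,-.117))
P=[(.606,.145),(.618,.047),(.625,-.047),(.63,-.138)]
for n in("top","side"):
    c=dict(np.load(n+"0.npz"))
    for k in G:
        g,a,bb,bg=knob(c,k,G[k]); print(n,k,(g*1000).round(1),"area ratio %.2f"%a,bb,bg)
    pp=[x for x in pads(c,P)]; X=np.array([x[0] for x in pp])*1000
    print(X.round(1).tolist(),np.linalg.norm(np.diff(X,axis=0),axis=1).round(1),[x[1].tolist() for x in pp])
E
python3 m.py
```

```text
top q [ 393.6 -284.5] area ratio 0.83 [12.625 15.125 14.625 12.25 ] 115.0
top s [406.9 273.1] area ratio 0.84 [ 6.125 12.25  18.5   16.875] 115.0
top p [452.   90.1] area ratio 0.87 [ 9.125  7.75  21.625 21.25 ] 115.0
top r [ 456.  -106.5] area ratio 0.88 [ 3.375  5.625 26.    26.125] 115.0
[[612.0, 141.8], [618.4, 47.0], [624.7, -47.7], [631.1, -142.6]] [95.  94.9 95. ] [[20.25, 19.5], [20.375, 19.5], [20.5, 19.5], [20.0, 19.125]]
side q [ 395.2 -286.7] area ratio 0.86 [14.25  11.5   13.25  17.875] 123.0
side s [406.5 272.4] area ratio 0.89 [13.375 10.375 12.125 16.5  ] 125.0
side p [452.2  88.6] area ratio 0.89 [13.     8.625 16.875 21.5  ] 124.0
side r [ 456.8 -108.2] area ratio 0.92 [ 9.5    1.25  24.125 28.25 ] 123.0
[[611.9, 142.4], [618.5, 47.7], [625.1, -47.1], [631.8, -141.6]] [94.9 95.1 94.7] [[16.75, 11.375], [17.75, 12.625], [19.0, 14.25], [20.375, 16.125]]
```

play_rows:
  targets:
    - [[-40,-28,0],[0,0,0.17],1]
    - [[-90,-64,0],[0,0,0.35],1]
    - [[-140,-100,0],[0,0,0.53],1]
    - [[-190,-135,20],[0,0,0.71],1]
    - [[-240,-171,50],[0,0,0.89],1]
    - [[-290,-206,80],[0,0,1.07],1]
    - [[-310,-220.7,100],[0,0,1.25],1]
    - [[-310,-220.7,100],[0,0,1.276],1]
    - [[-310,-220.7,100],[0,0,1.276],1]
    - [[-310,-220.7,100],[0,0,1.276],1]

```text
time: 1.95
tcp_pos: [0.4067, 0.2741, 0.1406]
tool_rot: [[-0.003, 1.0, 0.002], [1.0, 0.003, 0.001], [0.001, 0.002, -1.0]]
force: [-0.9, -0.1, 0.6]
width: 0.0852
gripper_force: 0.0
```

play_rows:
  targets:
    - [[-1.4,0,40],[0,0,0],1]
    - [[-1.4,0,80],[0,0,0],1]
    - [[-1.4,0,110],[0,0,0],1]
    - [[-1.4,0,123.5],[0,0,0],1]
    - [[-1.4,0,123.5],[0,0,0],1]
    - [[-1.4,0,123.5],[0,0,0],0]
    - [[-1.4,0,123.5],[0,0,0],0]
    - [[-1.4,0,123.5],[0,0,0],0]
    - [[-1.4,0,123.5],[0,0,0],0]
    - [[-1.4,0,123.5],[0,0,0],0]

```text
time: 3.2
tcp_pos: [0.4076, 0.2719, 0.0174]
tool_rot: [[0.0, 1.0, 0.002], [1.0, -0.0, 0.001], [0.001, 0.002, -1.0]]
force: [-1.6, -0.6, 6.3]
width: 0.0378
gripper_force: 59.8
```

play_rows:
  targets:
    - [[0,0,-30],[0,0,0],0]
    - [[0,0,-80],[0,0,0],0]
    - [[-30,28,-100],[0,0,0],0]
    - [[-70,66,-100],[0,0,0],0]
    - [[-110,103,-100],[0,0,0],0]
    - [[-150,141,-100],[0,0,0],0]
    - [[-190,178,-100],[0,0,0],0]
    - [[-224.5,211,-100],[0,0,0],0]
    - [[-224.5,211,-100],[0,0,0],0]
    - [[-224.5,211,-100],[0,0,0],0]

```text
time: 4.45
tcp_pos: [0.6175, 0.0471, 0.1154]
tool_rot: [[0.0, 1.0, -0.001], [1.0, -0.0, 0.0], [0.0, -0.001, -1.0]]
force: [-0.6, 0.7, -1.3]
width: 0.0376
gripper_force: 60.4
```

```bash
python3 - <<'E'
from h import *
im=[]
for n in("top","side"):
    c=bot.camera(n); u=proj(c,np.array([[.6185,.0474,.1]]))[0].astype(int)
    u=np.clip(u,[75,75],[560,320]); im.append(cv2.resize(c["image"][u[1]-75:u[1]+75,u[0]-75:u[0]+75,::-1],(400,400)))
cv2.imwrite("pics/s1.png",np.clip(np.hstack(im)*1.5,0,255))
E
```

```text
[ WARN:0@1.107] global loadsave.cpp:1063 imwrite_ Unsupported depth image for selected encoder is fallbacked to CV_8U.
```

View pics/s1.png

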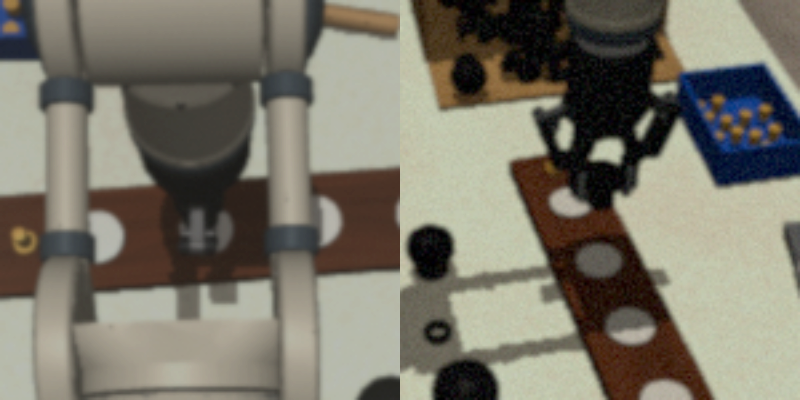

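The knob is held upright between the fingers, above pad 2. I'll lower it.

play_rows:
  targets:
    - [[0,1,30],[0,0,0],0]
    - [[0,1,55],[0,0,0],0]
    - [[0,1,65],[0,0,0],0]
    - [[0,1,70],[0,0,0],0]
    - [[0,1,73],[0,0,0],0]
    - [[0,1,74],[0,0,0],0]
    - [[0,1,74],[0,0,0],0]
    - [[0,1,74],[0,0,0],0]

```text
time: 5.55
tcp_pos: [0.6191, 0.0469, 0.0422]
tool_rot: [[0.0, 1.0, 0.001], [1.0, -0.0, 0.0], [0.0, 0.001, -1.0]]
force: [-0.4, -0.7, 0.4]
width: 0.0375
gripper_force: 60.4
```

play_rows:
  targets:
    - [[0,0,1],[0,0,0],0]
    - [[0,0,1.5],[0,0,0],0]
    - [[0,0,1.5],[0,0,0],0]

```text
time: 5.92
tcp_pos: [0.6189, 0.0469, 0.0405]
tool_rot: [[0.0, 1.0, 0.0], [1.0, -0.0, -0.0], [-0.0, 0.0, -1.0]]
force: [-0.1, 0.2, 1.3]
width: 0.0374
gripper_force: 60.5
```

play_rows:
  targets:
    - [[0,0,0.5],[0,0,0],0]
    - [[0,0,0.5],[0,0,0],0.6]
    - [[0,0,0.5],[0,0,0],1]
    - [[0,0,0.5],[0,0,0],1]
    - [[0,0,0.5],[0,0,0],1]
    - [[0,0,-20],[0,0,0],1]
    - [[0,0,-60],[0,0,0],1]
    - [[0,-50,-100],[0,0,0],1]
    - [[20,-100,-100],[0,0,0],1]
    - [[43,-160,-100],[0,0,0],1]

```text
time: 7.18
tcp_pos: [0.4599, 0.0896, 0.143]
tool_rot: [[0.001, 1.0, 0.004], [1.0, -0.001, 0.001], [0.001, 0.004, -1.0]]
force: [-0.8, 0.6, 0.3]
width: 0.0859
gripper_force: 0.0
```

```bash
cat > look.py <<'E'
import sys
from h import *
k,x,y,z0,name=sys.argv[1],float(sys.argv[2]),float(sys.argv[3]),float(sys.argv[4]),sys.argv[5]
im=[]
for n in("top","side"):
    c=bot.camera(n); u=proj(c,np.array([[x,y,z0+.02]]))[0].astype(int)
    u=np.clip(u,[60,60],[580,340]); im.append(cv2.resize(c["image"][u[1]-60:u[1]+60,u[0]-60:u[0]+60,::-1],(400,400)))
    try:
        g,a,bb,bg=knob(c,k,(x,y),z0,thr=25 if z0 else None); print(n,(g*1000).round(1),round(a,2),bb)
    except Exception as e: print(n,e)
cv2.imwrite(f"pics/{name}.png",cv2.convertScaleAbs(np.hstack(im),alpha=1.6))
E
python3 look.py s .6185 .0474 .023 s2
```

```text
top [617.1  35.4] 0.03 [24.875 15.875  2.375  8.   ]
side [618.6  50.7] 0.84 [12.625 10.625 14.625 17.25 ]
```

View pics/s2.png

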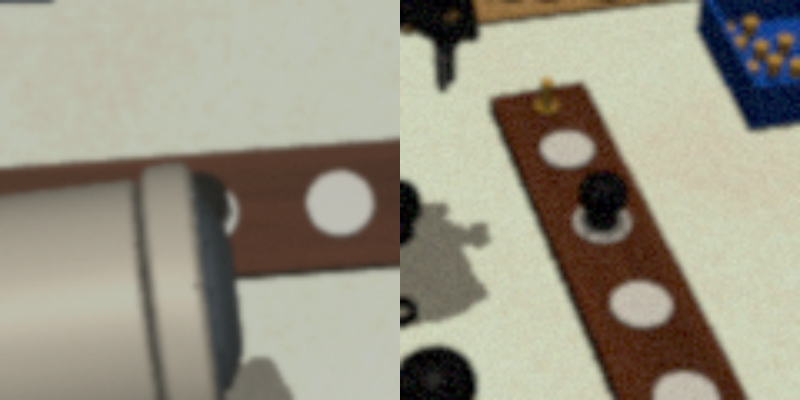

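Knob s stands upright on pad 2. Next is knob p.

play_rows:
  targets:
    - [[-0.5,-7.2,30],[0,0,0],1]
    - [[-0.5,-7.2,75],[0,0,0],1]
    - [[-0.5,-7.2,107],[0,0,0],1]
    - [[-0.5,-7.2,121.5],[0,0,0],1]
    - [[-0.5,-7.2,121.5],[0,0,0],1]
    - [[-0.5,-7.2,121.5],[0,0,0],0]
    - [[-0.5,-7.2,121.5],[0,0,0],0]
    - [[-0.5,-7.2,121.5],[0,0,0],0]
    - [[-0.5,-7.2,121.5],[0,0,0],0]

```text
time: 8.4
tcp_pos: [0.4546, 0.089, 0.0208]
tool_rot: [[-0.0, 1.0, 0.003], [1.0, 0.0, 0.0], [0.0, 0.003, -1.0]]
force: [0.1, 0.4, 6.0]
width: 0.0476
gripper_force: 62.1
```

play_rows:
  targets:
    - [[0,0,-30],[0,0,0],0]
    - [[0,0,-80],[0,0,0],0]
    - [[-25,32,-100],[0,0,0],0]
    - [[-55,70,-100],[0,0,0],0]
    - [[-85,107,-100],[0,0,0],0]
    - [[-115,145,-100],[0,0,0],0]
    - [[-136.4,170.3,-100],[0,0,0],0]
    - [[-136.4,170.3,-100],[0,0,0],0]
    - [[-136.4,170.3,-100],[0,0,0],0]

```text
time: 9.52
tcp_pos: [0.6231, -0.0471, 0.1187]
tool_rot: [[-0.0, 1.0, -0.001], [1.0, 0.0, 0.0], [0.0, -0.001, -1.0]]
force: [-1.0, -0.2, -1.0]
width: 0.0478
gripper_force: 62.1
```

play_rows:
  targets:
    - [[-0.3,1.5,30],[0,0,0],0]
    - [[-0.3,1.5,55],[0,0,0],0]
    - [[-0.3,1.5,66],[0,0,0],0]
    - [[-0.3,1.5,71],[0,0,0],0]
    - [[-0.3,1.5,74],[0,0,0],0]
    - [[-0.3,1.5,75],[0,0,0],0]
    - [[-0.3,1.5,75],[0,0,0],0]
    - [[-0.3,1.5,75],[0,0,0],0]

```text
time: 10.52
tcp_pos: [0.6253, -0.0479, 0.0442]
tool_rot: [[0.0, 1.0, 0.001], [1.0, -0.0, -0.0], [-0.0, 0.001, -1.0]]
force: [-0.3, 0.6, -1.4]
width: 0.0475
gripper_force: 62.1
```

play_rows:
  targets:
    - [[0,0,0.8],[0,0,0],0]
    - [[0,0,0.8],[0,0,0],0.6]
    - [[0,0,0.8],[0,0,0],1]
    - [[0,0,0.8],[0,0,0],1]
    - [[0,0,0.8],[0,0,0],1]
    - [[0,0,-25],[0,0,0],1]
    - [[0,0,-65],[0,0,0],1]
    - [[-15,-50,-100],[0,0,0],1]
    - [[-35,-100,-100],[0,0,0],1]
    - [[-59.5,-160,-100],[0,0,0],1]

```text
time: 11.78
tcp_pos: [0.4662, -0.1069, 0.1445]
tool_rot: [[-0.001, 1.0, 0.002], [1.0, 0.001, -0.001], [-0.001, 0.002, -1.0]]
force: [0.2, -0.6, 0.9]
width: 0.0853
gripper_force: 0.0
```

play_rows:
  targets:
    - [[0,-8.5,30],[0,0,0],1]
    - [[0,-8.5,70],[0,0,0],1]
    - [[0,-8.5,70],[0,0,0],1]
    - [[0,-8.5,70],[0,0,0],1]

```text
time: 12.28
tcp_pos: [0.4594, -0.1066, 0.0752]
tool_rot: [[-0.0, 1.0, 0.001], [1.0, 0.0, -0.0], [-0.0, 0.001, -1.0]]
force: [-0.4, -0.2, 0.2]
width: 0.0852
gripper_force: 0.0
```

play_rows:
  targets:
    - [[-0.8,-3,10],[0,0,0],1]
    - [[-0.8,-3,30],[0,0,0],1]
    - [[-0.8,-3,45],[0,0,0],1]
    - [[-0.8,-3,50],[0,0,0],1]
    - [[-0.8,-3,50],[0,0,0],1]
    - [[-0.8,-3,50],[0,0,0],0]
    - [[-0.8,-3,50],[0,0,0],0]
    - [[-0.8,-3,50],[0,0,0],0]
    - [[-0.8,-3,50],[0,0,0],0]

```text
time: 13.4
tcp_pos: [0.4566, -0.1076, 0.0253]
tool_rot: [[-0.0, 1.0, 0.003], [1.0, 0.0, -0.001], [-0.001, 0.003, -1.0]]
force: [-0.7, 0.5, 5.9]
width: 0.0576
gripper_force: 64.4
```

play_rows:
  targets:
    - [[0,0,-30],[0,0,0],0]
    - [[0,0,-80],[0,0,0],0]
    - [[-10,30,-100],[0,0,0],0]
    - [[-20,70,-100],[0,0,0],0]
    - [[-30,107,-100],[0,0,0],0]
    - [[-34.5,145,-100],[0,0,0],0]
    - [[-34.5,175,-100],[0,0,0],0]
    - [[-34.5,175,-100],[0,0,0],0]
    - [[-34.5,175,-100],[0,0,0],0]

```text
time: 14.52
tcp_pos: [0.6301, -0.1417, 0.1232]
tool_rot: [[-0.0, 1.0, -0.001], [1.0, 0.0, 0.0], [0.0, -0.001, -1.0]]
force: [0.8, -0.6, -0.9]
width: 0.0575
gripper_force: 64.8
```

play_rows:
  targets:
    - [[-0.4,1.2,30],[0,0,0],0]
    - [[-0.4,1.2,55],[0,0,0],0]
    - [[-0.4,1.2,66],[0,0,0],0]
    - [[-0.4,1.2,71],[0,0,0],0]
    - [[-0.4,1.2,74],[0,0,0],0]
    - [[-0.4,1.2,75],[0,0,0],0]
    - [[-0.4,1.2,75],[0,0,0],0]
    - [[-0.4,1.2,75],[0,0,0],0]

```text
time: 15.52
tcp_pos: [0.6321, -0.1422, 0.0492]
tool_rot: [[0.0, 1.0, 0.001], [1.0, -0.0, -0.0], [-0.0, 0.001, -1.0]]
force: [-0.8, 0.2, 0.3]
width: 0.0578
gripper_force: 64.8
```

play_rows:
  targets:
    - [[0,0,1],[0,0,0],0]
    - [[0,0,1],[0,0,0],0.6]
    - [[0,0,1],[0,0,0],1]
    - [[0,0,1],[0,0,0],1]
    - [[0,0,1],[0,0,0],1]
    - [[0,0,-25],[0,0,0],1]
    - [[0,0,-65],[0,0,0],1]
    - [[-30,-50,-100],[0,0,0],1]
    - [[-60,-100,-100],[0,0,0],1]
    - [[-90,-150,-100],[0,0,0],1]

```text
time: 16.77
tcp_pos: [0.4807, -0.2331, 0.1498]
tool_rot: [[-0.001, 1.0, 0.002], [1.0, 0.001, -0.001], [-0.001, 0.002, -1.0]]
force: [0.6, -0.7, -0.2]
width: 0.0857
gripper_force: 0.0
```

play_rows:
  targets:
    - [[-30,-50,0],[0,0,0],1]
    - [[-53.4,-89,0],[0,0,0],1]
    - [[-53.4,-89,40],[0,0,0],1]
    - [[-53.4,-89,80],[0,0,0],1]
    - [[-53.4,-89,80],[0,0,0],1]
    - [[-53.4,-89,80],[0,0,0],1]

```text
time: 17.52
tcp_pos: [0.3935, -0.286, 0.0705]
tool_rot: [[-0.0, 1.0, 0.001], [1.0, 0.0, -0.001], [-0.001, 0.001, -1.0]]
force: [-0.2, -0.2, 1.2]
width: 0.0852
gripper_force: 0.0
```

```bash
python3 look.py r .6314 -.1421 .023 r1; python3 - <<'E'
from h import *
c=bot.camera("side")
for k,x,y in(("s",.6185,.0474),("p",.6249,-.0474),("r",.6314,-.1421)):
    for th in(25,35): print(k,th,(knob(c,k,(x,y),.023,th)[0]*1000).round(1))
E
```

```text
top [ 630.  -141.7] 0.67 [ 8.875  6.625 25.75  24.75 ]
side [ 630.9 -141.1] 0.86 [ 8.5    3.125 24.75  28.25 ]
s 25 [618.5  50.2]
s 35 [618.4  50.6]
p 25 [624.8 -45. ]
p 35 [624.7 -44.7]
r 25 [ 631.  -141.3]
r 35 [ 629.7 -145.4]
```

View pics/r1.png

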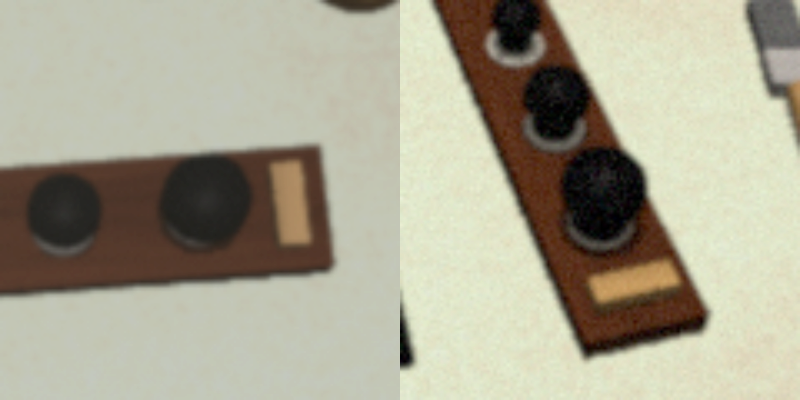

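r and p stand on their pads. Next is q.

play_rows:
  targets:
    - [[0.4,0.9,25],[0,0,0],1]
    - [[0.4,0.9,45],[0,0,0],1]
    - [[0.4,0.9,57],[0,0,0],1]
    - [[0.4,0.9,57],[0,0,0],1]
    - [[0.4,0.9,57],[0,0,0],0]
    - [[0.4,0.9,57],[0,0,0],0]
    - [[0.4,0.9,57],[0,0,0],0]
    - [[0.4,0.9,57],[0,0,0],0]
    - [[0.4,0.9,57],[0,0,0],0]

```text
time: 18.8
tcp_pos: [0.3941, -0.2855, 0.0126]
tool_rot: [[0.0, 1.0, 0.001], [1.0, -0.0, -0.001], [-0.001, 0.001, -1.0]]
force: [-0.4, 0.4, 6.3]
width: 0.0282
gripper_force: 59.0
```

play_rows:
  targets:
    - [[0,0,-30],[0,0,0],0]
    - [[0,0,-80],[0,0,0],0]
    - [[40,10,-110],[0,0,0],0]
    - [[85,25,-110],[0,0,0],0]
    - [[130,40,-110],[0,0,0],0]
    - [[175,60,-110],[0,0,0],0]
    - [[220,85,-110],[0,0,0],0]
    - [[265,110,-110],[0,0,0],0]
    - [[310,140,-110],[0,0,0],0]
    - [[350,170,-110],[0,0,0],0]

```text
time: 20.05
tcp_pos: [0.5644, 0.0667, 0.1212]
tool_rot: [[-0.001, 1.0, -0.0], [1.0, 0.001, -0.0], [-0.0, -0.0, -1.0]]
force: [0.7, -0.6, -0.4]
width: 0.0279
gripper_force: 59.2
```

play_rows:
  targets:
    - [[40,25,0],[0,0,0],0]
    - [[77.6,48,0],[0,0,0],0]
    - [[77.6,48,0],[0,0,0],0]
    - [[77.6,48,40],[0,0,0],0]
    - [[77.6,48,60],[0,0,0],0]
    - [[77.6,48,60],[0,0,0],0]
    - [[77.6,48,60],[0,0,0],0]

```text
time: 20.92
tcp_pos: [0.6123, 0.1421, 0.0632]
tool_rot: [[0.001, 1.0, 0.002], [1.0, -0.001, 0.0], [0.0, 0.002, -1.0]]
force: [0.2, -0.6, -0.2]
width: 0.0281
gripper_force: 59.3
```

play_rows:
  targets:
    - [[0,0,12],[0,0,0],0]
    - [[0,0,20],[0,0,0],0]
    - [[0,0,25],[0,0,0],0]
    - [[0,0,27],[0,0,0],0]
    - [[0,0,27],[0,0,0],0]
    - [[0,0,27],[0,0,0],0]

```text
time: 21.68
tcp_pos: [0.6117, 0.1424, 0.0356]
tool_rot: [[-0.0, 1.0, -0.0], [1.0, 0.0, -0.0], [-0.0, -0.0, -1.0]]
force: [-4.0, -0.7, 5.8]
width: 0.0279
gripper_force: 59.8
```

Contact is made. Now I'll release, lift and move away toward the robot.

play_rows:
  targets:
    - [[0,0,0],[0,0,0],0.6]
    - [[0,0,0],[0,0,0],1]
    - [[0,0,0],[0,0,0],1]
    - [[0,0,0],[0,0,0],1]
    - [[0,0,-25],[0,0,0],1]
    - [[0,0,-65],[0,0,0],1]
    - [[40,-50,-120],[0,0,0],1]
    - [[80,-100,-160],[0,0,0],1]
    - [[130,-150,-180],[0,0,0],1]
    - [[180,-200,-200],[0,0,0],1]

```text
time: 22.92
tcp_pos: [0.4482, 0.2867, 0.2192]
tool_rot: [[0.001, 1.0, 0.002], [1.0, -0.001, 0.001], [0.001, 0.002, -1.0]]
force: [0.4, 0.7, 0.6]
width: 0.0854
gripper_force: 0.0
```

play_rows:
  targets:
    - [[40,-40,0],[0,0,0],1]
    - [[80,-80,0],[0,0,0],1]
    - [[120,-90,0],[0,0,0],1]
    - [[120,-90,0],[0,0,0],1]

```text
time: 23.42
tcp_pos: [0.3579, 0.4077, 0.2173]
tool_rot: [[-0.004, 1.0, -0.001], [1.0, 0.004, 0.0], [0.0, -0.001, -1.0]]
force: [-0.2, -0.5, 0.8]
width: 0.0858
gripper_force: 0.0
```

```bash
python3 - <<'E'
from h import *
im=[]
print(bot.observe()["tcp_pos"],bot.observe()["force"])
for n in("top","side"):
    c=bot.camera(n); u=proj(c,np.array([[.6217,.0,.03]]))[0].astype(int)
    im.append(cv2.resize(c["image"][u[1]-100:u[1]+100,u[0]-100:u[0]+100,::-1],(400,400),interpolation=cv2.INTER_CUBIC))
    for k,x,y in(("q",.612,.1421),("s",.6185,.0474),("p",.6249,-.0474),("r",.6314,-.1421)):
        try: print(n,k,[(knob(c,k,(x,y),.023,th)[0]*1000).round(1).tolist() for th in(22,28)])
        except Exception as e: print(n,k,e)
cv2.imwrite("pics/f.png",cv2.convertScaleAbs(np.hstack(im),alpha=1.7))
E
```

```text
[0.35790393 0.40773974 0.21733818] [-0.20290514 -0.52879733  0.81415856]
top q attempt to get argmax of an empty sequence
top s [[601.4, 48.2], [618.4, 49.0]]
top p [[605.2, -53.4], [624.3, -46.3]]
top r [[622.5, -137.7], [630.0, -141.5]]
side q [[620.3, 56.8], [620.6, 57.9]]
side s [[618.4, 50.1], [618.5, 50.5]]
side p [[624.9, -44.9], [624.8, -44.6]]
side r [[630.9, -141.3], [630.0, -144.9]]
```

View pics/f.png

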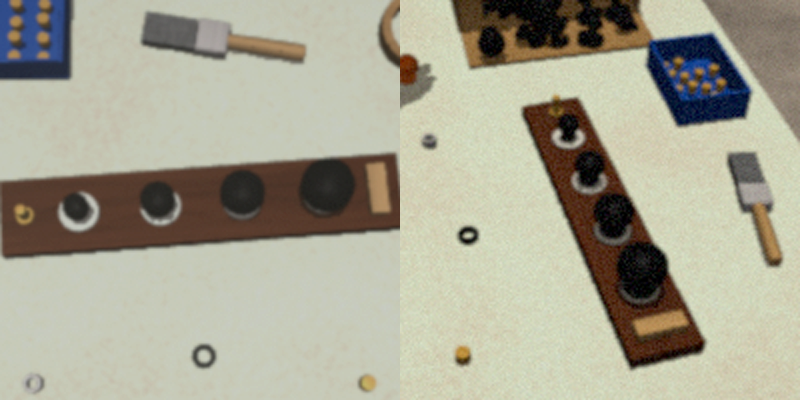

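All four stand upright in order from the pin: q, s, p, r. I'll do one finer check of the centring, mainly for q.

```bash
sed -i 's/; w=20$/; w=W/; s/thr=None):/thr=None,W=20):/' h.py; python3 - <<'E'
from h import *
for n in("top","side"):
    c=bot.camera(n)
    for k,x,y,W in(("q",.612,.1421,10),("s",.6185,.0474,13),("p",.6249,-.0474,16),("r",.6314,-.1421,20)):
        for th in (28,32,36):
            try: g,a,bb,bg=knob(c,k,(x,y),.023,th,W); print(n,k,th,((g-[x,y])*1000).round(1),round(a,2))
            except Exception as e: print(n,k,e)
E
```

```text
top q 28 [-0.8 -0.7] 0.52
top q 32 [-0.5 -0.5] 0.68
top q 36 [-0.4 -0.4] 0.74
top s 28 [-0.1  1.7] 0.69
top s 32 [-0.1  1.8] 0.81
top s 36 [0.1 1.9] 0.86
top p 28 [-0.5  1.1] 0.81
top p 32 [-0.5  1.1] 0.9
top p 36 [-0.4  1.1] 0.95
top r 28 [-1.4  0.6] 0.89
top r 32 [-1.7  0.7] 0.96
top r 36 [-3.   1.4] 1.04
side q 28 [-0.3  2.4] 0.8
side q 32 [-0.3  2.5] 0.86
side q 36 [-0.2  2.9] 0.92
side s 28 [0.2 3.2] 0.87
side s 32 [0.2 3.3] 0.92
side s 36 [0.1 3.4] 0.96
side p 28 [-0.1  2.7] 0.91
side p 32 [-0.2  2.8] 0.95
side p 36 [-0.3  3. ] 0.98
side r 28 [-1.  -2.6] 1.0
side r 32 [-1.8 -4. ] 1.07
side r 36 [-2.6 -5.3] 1.15
```

All four are within about 2–3 mm of centre, so I'm handing the job in.

```bash
python3 -c "
from rig import bot
print(bot.job_done())"
```

```text
the job is handed in; nothing more can be done
None
```

I handed the job in at about 24 s: knobs q, s, p and r stand upright on the pads in size order from the brass pin, released and within about 3 mm of pad centre by camera (r's reading is less certain).

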